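# Find the tool case with the worn lid hinge and latch it

## Task

One of these two tool cases has a worn lid hinge. Lift each lid by its bar to about half-way (45 degrees) and let go to see whether it stays: leave the sound lid standing half open, and press the lid that sinks gently down until its catch snaps and it is fully shut on its rubber seat. Do not crush the seat, and leave the mallet, the offcut and the pot alone.

Things in the scene. Friction and masses are not known exactly. Their poses are not given: they have to be found in the camera images.
- lid_a (a joint): opening angle of the lid of case a (rad): 0 with the lid level, grows as it opens, stop at 1.6. Shut is not at 0: anywhere from -0.045 to 0.045, as its seat was set. At the start it lies unlatched, up to 0.1.  A sound hinge keeps the lid where it is let go; the worn one (not known which) lets it sink from half-way onto the catch within about 2 s.
- lid_a_bar (a point): middle of the handle bar of lid a: round steel, 12 mm thick, 100 mm long, standing 45 mm clear in front of the lid's edge, 85 mm (+-10) above the bench when shut. It runs on a 215 mm arc about the hinge and may turn between the fingers; lifting takes 2 to 12 N. Lid's frame: x from bar to hinge, y along the bar, z out of the lid's top (up when shut).
- lid_a_hinge (a point): middle of the hinge axis of lid a, at the far top edge of its case, 80 mm above the bench; axes as those of the lid, y along the hinge
- case_a: plywood tool case a, fixed: 170 mm deep (x), 160 wide, 80 high; origin under its centre, front to -x; lid 8 mm thick. Rubber seat strip on the front wall, set up to 7 mm too high or low (not measured). Pushing the bar down meets up to about 8 N until the catch snaps, 3 mm or less above the seat, then the seat stops it. Stop at about 14 N; over 30 N on the seat crushes it.
- lid_b (a joint): opening angle of the lid of case b (rad): 0 with the lid level, grows as it opens, stop at 1.6. Shut is not at 0: anywhere from -0.045 to 0.045, as its seat was set. At the start it lies unlatched, up to 0.1.  A sound hinge keeps the lid where it is let go; the worn one (not known which) lets it sink from half-way onto the catch within about 2 s.
- lid_b_bar (a point): middle of the handle bar of lid b: round steel, 12 mm thick, 100 mm long, standing 45 mm clear in front of the lid's edge, 85 mm (+-10) above the bench when shut. It runs on a 215 mm arc about the hinge and may turn between the fingers; lifting takes 2 to 12 N. Lid's frame: x from bar to hinge, y along the bar, z out of the lid's top (up when shut).
- lid_b_hinge (a point): middle of the hinge axis of lid b, at the far top edge of its case, 80 mm above the bench; axes as those of the lid, y along the hinge
- case_b: plywood tool case b, fixed: 170 mm deep (x), 160 wide, 80 high; origin under its centre, front to -x; lid 8 mm thick. Rubber seat strip on the front wall, set up to 7 mm too high or low (not measured). Pushing the bar down meets up to about 8 N until the catch snaps, 3 mm or less above the seat, then the seat stops it. Stop at about 14 N; over 30 N on the seat crushes it.
- mallet: bystander, leave alone: rubber-headed mallet lying on the bench, 240 mm long; origin at its underside
- offcut: bystander, leave alone: wood offcut 50 x 140 x 30 mm; origin at its underside
- pot: bystander, leave alone: black plastic pot, 72 mm wide, 90 mm high, standing; origin at its underside

How it is judged:
By the outcome, as a careful person would: the job done as asked, in the order asked, and still so for the second after the job is handed in, with the robot touching nothing.
It also fails if it takes over 70 s, if anything falls off the work surface, if the arm or the gripper's body presses on something with over 40 N, if the wrist force passes 120 N, or if a joint passes its speed limit or range.

## Robot

A 6-joint arm with a two-finger parallel gripper is mounted at the origin on the work surface. World frame = base frame: x ahead of the robot, y to its left, z up, the work surface at z = 0. Lengths are in m, angles in rad, forces in N, time in s.
With the tool pointing down it reaches from about 0.275 to 0.825 m from the base axis. Payload 4.9 kg.
Tool frame: the origin (TCP) lies midway between the tips of the shut fingers; the grasp point (between the pads) lies 19 mm behind it (grip_point_offset is the distance from the TCP to the grasp point, in m); z points along the fingers, y is the line along which they close (so a half turn about z gives the same grasp; the last joint's range is limited). The gripper opens to 85 mm and grips with 20 to 120 N. Pads are 22 mm wide; open, the fingers measure 114 mm over their backs; the gripper's body (76 mm by 85 mm) begins 54 mm behind the grasp point. The pads swing forward as they close: fully open they stand 13 mm farther back than shut.
Start: joints at [1.199, 0.326, -0.193, 1.052, 0, 1.437], TCP at [0.13, 0.535, 0.231] pointing down, gripper open.
Joint ranges: [-2.65, 2.65], [-0.97, 1.79], [-1.3, 1.35], [-1.93, 2.1], [-1.47, 1.37], [-3.14, 3.14]. Speed limits (rad/s): [2.57, 2.57, 3.14, 3.14, 3.14, 3.14].

## Interface

Orientations are given as a rotation vector (axis times angle).
In Python, from cell import * gives the robot as it stands. Calls block until the motion is done:
- movep(position, orientation): joint-space move of the TCP to a pose.
- move_l(position, velocity=0.15, rot=None, until_force=None): straight line of the TCP; rot=None keeps the orientation; velocity is the mean speed in m/s. With until_force (N) it stops when the force on the tool has changed by that much, and returns True; else False.
- set_joints(angles): joint-space move.
- let_go() and grab(newtons=None): open the fingers fully, or close them until they stop; newtons is the grip in N (None keeps the last).
- sleep(seconds).
- ik(position, orientation): joint angles nearest the present ones, or None.
- get_state(): the state.
- grab_frame(name): name is "scene" or "top" or "wrist"; returns a dict with "img" (480x640x3 uint8, red, green, blue), "fx", "fy", "cx", "cy" (pixels), "k1" (the pictures are not rectified: a ray, as slopes to the right and down, at radius r is drawn at 1 + k1 r^2 times it, then the intrinsics apply), "cam_to_world" (4x4, takes a point from camera to world coordinates); the wrist camera has in their place "T_tool_cam" (4x4, takes a point from camera to tool coordinates, whose origin is the TCP and whose axes are the flange's). Camera axes: x right, y down, z forward; pixel columns grow to the right and rows downward; lengths in m; the calibration is good to about 2 mm. A picture is of the moment at which its call begins: read the wrist's pose just before it. There is no depth.
A pose or a line that the arm cannot do raises MotionError and nothing moves.
- sign_off(): hands the job in, once; it reports no verdict.
Trained networks look in the newest picture that a camera, given by its name, has taken for a name from the list of things; names that differ only in an ending like _2 or _b are one class to them, and where a whole thing is asked for, a point or a joint stands for the part that bears it (a point fixed in the world has none). Each returns a list of dicts, best first, with "score" (0 to 1); they miss things now and then, are a little off and sometimes report something else, mostly with a low value. They report only what shows in the picture. A call takes as long as a camera call.
- spot_in(camera, name): "centre" ([column, row] in pixels, amid what is visible of it).
- silhouettes(camera, name): "mask" (480x640 bool, what is visible of it) and "centre" ([column, row] in pixels, amid what is visible of it).
- tip_of(camera, name): "centre" ([column, row] in pixels: a listed point, or the origin of a listed thing).
The state is a dict: "clock": time; "q": joint angles; "joint_velocities": joint speeds; "tau": joint torques, N m; "position": TCP position; "eef_rot": TCP orientation; "contact_force": force on the tool from outside, world axes, zero at the start; "wrist_torque": the same for the moment, N m; "finger_gap": opening from 0.0 (shut) to 1.0 (fully open).
Only numpy, scipy, OpenCV 4.12 (cv2) and the standard library are available. Lean on these libraries where they do the work, as an engineer would, in place of code of your own. Each camera call takes 0.05 s, during which the arm holds its last target. There are 200 camera calls.

## Working session

There is one attempt and no reset: what is moved stays moved. The work goes in short steps, each a Python script; the robot and the scene stay as the last script left them, time stands still between calls to the robot, and variables do not carry over. Pictures are saved under pics/ and viewed, on a budget of 10 in all, crops included, one or two more only if the job needs it, and the job is handed in when it is done.

```bash
mkdir -p pics; ls; python3 - <<'E'
from cell import *
import cv2,numpy as np
s=get_state(); print(s['clock'],s['position'],s['eef_rot'],s['contact_force'],s['finger_gap'])
for c in ("scene","top"):
    f=grab_frame(c); cv2.imwrite(f'pics/{c}0.png',f['img'][:,:,::-1])
    print(c,f['fx'],f['cx'],f['cy'],f['k1'],np.round(f['cam_to_world'],3).tolist())
    for n in ("lid_a_bar","lid_a_hinge","case_a"):
        print(n,[(np.round(d['centre']).tolist(),round(d['score'],2)) for d in tip_of(c,n)])
    for n in ("mallet","offcut","pot"):
        print(n,[(np.round(d['centre']).tolist(),round(d['score'],2)) for d in tip_of(c,n)])
E
```

```text
pics
0.0 [0.12935086 0.53396546 0.23051059] [-3.72678157e-01 -3.11899821e+00  2.64722832e-03] [-0.47992772 -0.12307826  0.81736189] 0.9985357508846239
scene 534.575883165323 322.4105779724287 242.88160118185274 -0.08840663315959009 [[-0.714, 0.487, -0.503, 1.303], [0.701, 0.494, -0.515, 0.702], [-0.002, -0.72, -0.694, 1.056], [0.0, 0.0, 0.0, 1.0]]
lid_a_bar [([331.0, 185.0], 0.66)]
lid_a_hinge [([280.0, 232.0], 0.73)]
case_a [([366.0, 299.0], 0.89), ([300.0, 236.0], 0.85)]
mallet [([464.0, 356.0], 0.73)]
offcut [([236.0, 198.0], 0.94)]
pot [([260.0, 306.0], 0.8)]
top 539.2976558041817 314.66509604695057 238.6912455329511 -0.05463792166825396 [[-0.007, -0.987, 0.163, 0.425], [-1.0, 0.007, -0.006, -0.006], [0.005, -0.163, -0.987, 1.269], [0.0, 0.0, 0.0, 1.0]]
lid_a_bar [([386.0, 321.0], 0.78), ([372.0, 230.0], 0.3)]
lid_a_hinge [([370.0, 229.0], 0.85)]
case_a [([372.0, 267.0], 0.87), ([246.0, 255.0], 0.71)]
mallet [([130.0, 272.0], 0.82)]
offcut [([489.0, 259.0], 0.59)]
pot [([320.0, 166.0], 0.86)]
```

View pics/top0.png

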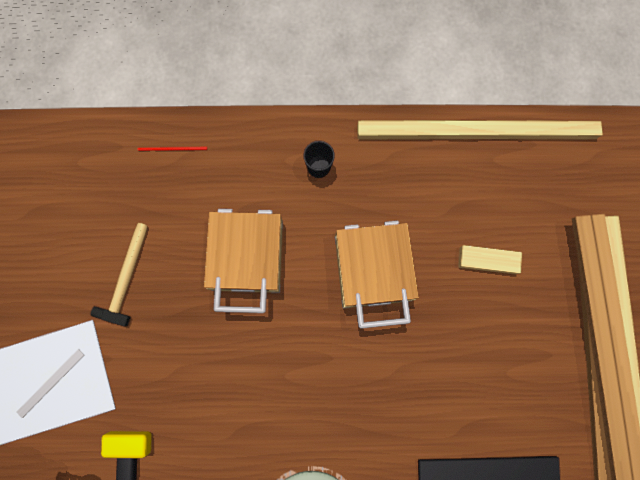

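View pics/scene0.png

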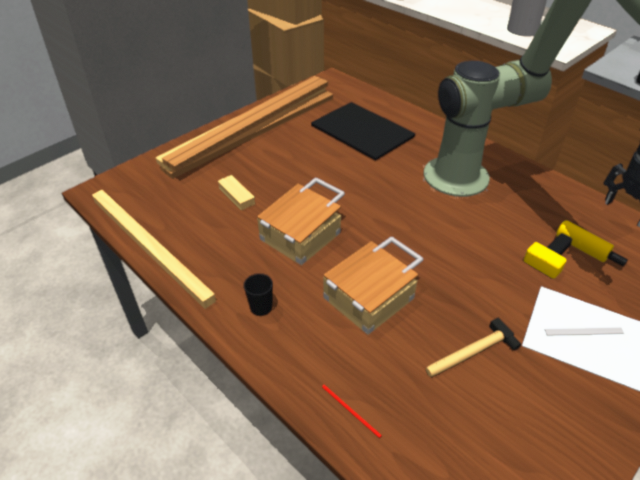

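Top view: two cases, with the left one's bar running from about (216,309) to (265,312) and the right one's from about (361,326) to (409,321). Scene view: the left case's bar runs (389,239)-(421,267), the right one's (316,181)-(343,194). Now I'll triangulate.

```bash
cat > h.py <<'E'
from cell import *
import cv2,numpy as np
from scipy.spatial.transform import Rotation as Rn
def ray(f,uv,T=None):
    T=f['cam_to_world'] if T is None else T
    K=np.array([[f['fx'],0,f['cx']],[0,f['fy'],f['cy']],[0,0,1]])
    p=cv2.undistortPoints(np.array([[uv]],float),K,np.array([f['k1'],0,0,0,0]))[0,0]
    T=np.array(T); d=T[:3,:3]@[p[0],p[1],1]; return T[:3,3],d/np.linalg.norm(d)
def plane(r,z): return r[0]+r[1]*(z-r[0][2])/r[1][2]
def tri(rs):
    A=sum(np.eye(3)-np.outer(d,d) for o,d in rs); b=sum((np.eye(3)-np.outer(d,d))@o for o,d in rs)
    p=np.linalg.solve(A,b); return p,[np.linalg.norm(np.cross(p-o,d)) for o,d in rs]
def rot(lx,tilt,flip=1):
    "tool z = horizontal lid-x tilted down; tilt=angle below horizontal"
    lx=np.array([lx[0],lx[1],0.]);lx/=np.linalg.norm(lx); up=np.array([0,0,1.])
    z=lx*np.cos(tilt)-up*np.sin(tilt); x=np.cross(up,lx)*flip
    return Rn.from_matrix(np.c_[x,np.cross(z,x),z])
E
python3 - <<'E'
from h import *
F={c:grab_frame(c) for c in("top","scene")}
def grey(f,roi):
    x0,y0,x1,y1=roi; im=f['img'][y0:y1,x0:x1].astype(int)
    m=((im.max(2)-im.min(2)<30)&(im.max(2)>110)).astype(np.uint8)
    n,l,st,c=cv2.connectedComponentsWithStats(m); k=1+st[1:,4].argmax()
    ys,xs=np.nonzero(l==k); return np.c_[xs+x0,ys+y0]
def barline(P,side):   # P comp pixels; bar = long edge of minAreaRect
    return cv2.boxPoints(cv2.minAreaRect(P.astype(np.float32)))
for n,rt,rs in(("L",(205,270,275,325),(375,228,430,280)),("R",(345,280,420,335),(300,170,350,205))):
    for c,r in(("top",rt),("scene",rs)):
        P=grey(F[c],r); print(n,c,len(P),np.round(barline(P,0)).tolist(), np.round(cv2.convexHull(P.astype(np.int32))[:,0]).tolist())
for n,te,se in(("L",[(216.5,309),(265,311.5)],[(389.5,239.5),(420,267)]),("R",[(361,326),(409,321)],[(317,181),(342,194)])):
    for t,s in zip(te,se):
        p,e=tri([ray(F['top'],t),ray(F['scene'],s)]); print(n,p.round(4),np.round(e,4), plane(ray(F['top'],t),p[2]).round(4))
E
```

```text
L top 579 [[214.0, 311.0], [214.0, 277.0], [266.0, 278.0], [265.0, 312.0]] [[265, 310], [263, 312], [243, 312], [215, 311], [214, 310], [214, 295], [216, 278], [217, 277], [218, 277], [264, 278], [265, 280]]
L scene 305 [[375.0, 250.0], [388.0, 232.0], [423.0, 258.0], [410.0, 276.0]] [[422, 260], [421, 261], [416, 265], [413, 267], [404, 271], [403, 271], [375, 250], [375, 249], [380, 244], [390, 237], [392, 237], [419, 255], [422, 258]]
R top 564 [[355.0, 293.0], [407.0, 288.0], [410.0, 323.0], [358.0, 328.0]] [[410, 321], [409, 322], [407, 323], [368, 327], [360, 327], [359, 326], [358, 323], [357, 315], [356, 306], [356, 294], [357, 293], [402, 289], [404, 289], [405, 290], [407, 300], [408, 306], [410, 320]]
R scene 219 [[301.0, 190.0], [309.0, 174.0], [344.0, 192.0], [336.0, 208.0]] [[343, 194], [337, 200], [329, 204], [328, 204], [301, 190], [307, 184], [313, 179], [315, 178], [316, 178], [342, 191], [343, 192]]
L [0.4895 0.1616 0.1486] [0.0383 0.0383] [0.4644 0.1908 0.1486]
L [4.396e-01 1.386e-01 3.000e-04] [0.0423 0.0423] [4.631e-01 1.033e-01 3.000e-04]
R [ 0.4534 -0.1347  0.1438] [0.0375 0.0375] [ 0.4277 -0.1073  0.1438]
R [ 0.4124 -0.1859  0.0607] [0.0436 0.0436] [ 0.4378 -0.2219  0.0607]
```

```bash
python3 - <<'E'
from h import *
F={c:grab_frame(c) for c in("top","scene")}
for n,te,se in(("L",[(215.5,309.5),(264,310.7)],[(420,259),(391,238.7)]),("R",[(360,325),(408.5,320.8)],[(341.5,193),(315.7,180)])):
    P=[]
    for t,s in zip(te,se):
        p,e=tri([ray(F['top'],t),ray(F['scene'],s)]); P.append(p); print(n,p.round(4),np.round(e,4))
    d=P[0]-P[1]; print(np.linalg.norm(d).round(4)); m=(P[0]+P[1])/2; lx=np.array([d[1],-d[0],0]);lx/=np.linalg.norm(lx)
    print('mid',m.round(4),'lx',lx.round(4))
    for tilt in(45,55,90):
        for fl in(1,-1):
            R=rot(lx,np.radians(tilt),fl)
            for off in(0,-.1):
                q=ik(m+R.as_matrix()[:,2]*(0.019+off),R.as_rotvec()); print(tilt,fl,off,None if q is None else np.round(q,2))
    for (u,v) in ([(225,211),(265,212)] if n=="L" else [(352,227.5),(392,223)]): print('hingeclip',plane(ray(F['top'],(u,v)),.08).round(3))
E
```

```text
L [0.4664 0.2017 0.0905] [0.0018 0.0018]
L [0.4618 0.0985 0.0885] [0.0007 0.0007]
0.1033
mid [0.4641 0.1501 0.0895] lx [ 0.999  -0.0451  0.    ]
45 1 0 None
45 1 -0.1 None
45 -1 0 None
45 -1 -0.1 None
55 1 0 [ 0.26  0.25 -1.14 -0.41 -0.18  1.83]
55 1 -0.1 [ 0.33 -0.08 -1.13 -0.06 -0.21  1.88]
55 -1 0 [ 0.26  0.25 -1.14 -0.41 -0.18 -1.32]
55 -1 -0.1 [ 0.33 -0.08 -1.13 -0.06 -0.21 -1.26]
90 1 0 [ 0.16  0.39 -0.57  0.61 -0.    1.78]
90 1 -0.1 [ 0.16  0.27 -0.44  0.86 -0.    1.78]
90 -1 0 [ 0.16  0.39 -0.57  0.61  0.   -1.36]
90 -1 -0.1 [ 0.16  0.27 -0.44  0.86  0.   -1.36]
hingeclip [0.686 0.188 0.08 ]
hingeclip [0.683 0.098 0.08 ]
R [ 0.4309 -0.1099  0.1058] [0.0017 0.0017]
R [ 0.4371 -0.213   0.0999] [0.0011 0.0011]
0.1034
mid [ 0.434  -0.1615  0.1029] lx [0.9982 0.0602 0.    ]
45 1 0 [-0.9   0.26 -1.26 -0.47  0.62  0.78]
45 1 -0.1 [-1.14 -0.09 -1.21  0.1   0.72  0.5 ]
45 -1 0 [-0.9   0.26 -1.26 -0.47  0.62 -2.36]
45 -1 -0.1 [-1.14 -0.09 -1.21  0.1   0.72 -2.64]
55 1 0 [-0.8   0.18 -1.13 -0.16  0.45  0.81]
55 1 -0.1 [-0.95 -0.12 -1.08  0.26  0.51  0.65]
55 -1 0 [-0.8   0.18 -1.13 -0.16  0.45 -2.33]
55 -1 -0.1 [-0.95 -0.12 -1.08  0.26  0.51 -2.49]
90 1 0 [-0.52  0.33 -0.61  0.62  0.    0.99]
90 1 -0.1 [-0.52  0.21 -0.48  0.88  0.    0.99]
90 -1 0 [-0.52  0.33 -0.61  0.62  0.   -2.15]
90 -1 -0.1 [-0.52  0.21 -0.48  0.88  0.   -2.15]
hingeclip [ 0.646 -0.097  0.08 ]
hingeclip [ 0.656 -0.188  0.08 ]
```

```bash
cat >> h.py <<'E'
CASES={'L':(np.array([.4641,.1501,.0895]),np.array([.999,-.0451,0])),'R':(np.array([.434,-.1615,.1029]),np.array([.9982,.0602,0]))}
TILT=np.radians(60)
def setup(n,flip):
    m,lx=CASES[n]; R=rot(lx,TILT,flip); phi0=np.arcsin((m[2]-.08)/.215)
    h=m+lx*.215*np.cos(phi0); h[2]=.08
    bar=lambda p: h-lx*.215*np.cos(p)+np.array([0,0,.215*np.sin(p)])
    return m,lx,R,R.as_matrix()[:,2],phi0,bar
E
python3 - <<'E'
from h import *
for n in 'LR':
  for fl in(1,-1):
    m,lx,R,z,phi0,bar=setup(n,fl)
    for p,o in((phi0,-.1),(phi0,0),(.4,0),(.81,0),(.81,-.12)):
        q=ik(bar(p)+z*(.019+o),R.as_rotvec()); print(n,fl,round(p,2),o,None if q is None else np.round(q,2))
n='L'; m,lx,R,z,phi0,bar=setup(n,1)
movep(m-z*.081,R.as_rotvec())
s=get_state(); f=grab_frame('wrist'); cv2.imwrite('pics/w1.png',f['img'][:,:,::-1])
T=np.eye(4);T[:3,:3]=Rn.from_rotvec(s['eef_rot']).as_matrix();T[:3,3]=s['position'];T=T@np.array(f['T_tool_cam'])
pc=np.linalg.inv(T)@np.r_[m,1]; print('pos',s['position'],s['clock'],'pred',f['cx']+f['fx']*pc[0]/pc[2],f['cy']+f['fy']*pc[1]/pc[2],pc[2])
for d in tip_of('wrist','lid_a_bar'): print(d['centre'],d['score'], plane(ray(f,d['centre'],T),m[2]))
E
```

```text
L 1 0.04 -0.1 [ 0.29 -0.06 -1.04  0.1  -0.17  1.87]
L 1 0.04 0 [ 0.25  0.23 -1.06 -0.23 -0.14  1.82]
L 1 0.4 0 [ 0.23  0.08 -0.94  0.05 -0.14  1.81]
L 1 0.81 0 [ 0.2   0.04 -0.74  0.28 -0.12  1.78]
L 1 0.81 -0.12 [ 0.24 -0.17 -0.65  0.59 -0.14  1.82]
L -1 0.04 -0.1 [ 0.29 -0.06 -1.04  0.1  -0.17 -1.28]
L -1 0.04 0 [ 0.25  0.23 -1.06 -0.23 -0.14 -1.32]
L -1 0.4 0 [ 0.23  0.08 -0.94  0.05 -0.14 -1.33]
L -1 0.81 0 [ 0.2   0.04 -0.74  0.28 -0.12 -1.36]
L -1 0.81 -0.12 [ 0.24 -0.17 -0.65  0.59 -0.14 -1.32]
R 1 0.11 -0.1 [-0.87 -0.11 -1.    0.35  0.41  0.71]
R 1 0.11 0 [-0.75  0.17 -1.06 -0.03  0.37  0.84]
R 1 0.4 0 [-0.71  0.05 -0.95  0.18  0.36  0.87]
R 1 0.81 0 [-0.62  0.01 -0.76  0.38  0.32  0.96]
R 1 0.81 -0.12 [-0.74 -0.19 -0.65  0.73  0.37  0.85]
R -1 0.11 -0.1 [-0.87 -0.11 -1.    0.35  0.41 -2.43]
R -1 0.11 0 [-0.75  0.17 -1.06 -0.03  0.37 -2.31]
R -1 0.4 0 [-0.71  0.05 -0.95  0.18  0.36 -2.27]
R -1 0.81 0 [-0.62  0.01 -0.76  0.38  0.32 -2.18]
R -1 0.81 -0.12 [-0.74 -0.19 -0.65  0.73  0.37 -2.29]
pos [0.42420257 0.15261238 0.16010896] 2.6583 pred 316.02015130604923 245.54937843510936 0.2392030383095332
```

View pics/w1.png

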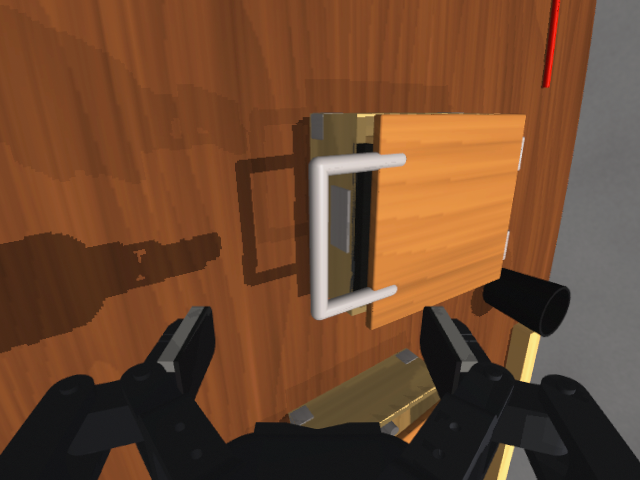

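The wrist view puts the bar's middle at about (320,238), against a predicted (316,245). That is a 3 mm error, good enough to grasp.

```bash
cat >> h.py <<'E'
def st(t):
    s=get_state(); print(t,round(s['clock'],2),np.round(s['position'],4),np.round(s['contact_force'],1),round(s['finger_gap'],3)); return s
def grasp(n):
    m,lx,R,z,phi0,bar=setup(n,1)
    hit=move_l(m+z*.019,.08,until_force=6); st('at bar hit=%s'%hit)
    if hit: return
    grab(25); st('grabbed')
def lift(n,p1=.81,k=8):
    m,lx,R,z,phi0,bar=setup(n,1)
    # grasped pose kept as an offset to the nominal arc
    off=np.array(get_state()['position'])-(bar(phi0)+z*.019)
    for p in np.linspace(phi0,p1,k+1)[1:]: move_l(bar(p)+z*.019+off,.12); 
    st('lifted')
E
python3 - <<'E'
from h import *
st('0'); grasp('L')
E
```

```text
0 2.76 [0.4241 0.1527 0.16  ] [ 0.3  0.1 -0.1] 1.0
at bar hit=False 4.16 [0.4737 0.1498 0.0734] [ 0.1 -0.4  0. ] 1.003
grabbed 4.83 [0.4749 0.1497 0.0739] [ 2.9 -0.8  1.7] 0.13
```

```bash
python3 - <<'E'
from h import *
m,lx,R,z,phi0,bar=setup('L',1)
off=np.array(get_state()['position'])-(bar(phi0)+z*.019); print(off)
for i,p in enumerate(np.linspace(phi0,.81,9)[1:]):
    move_l(bar(p)+z*.019+off,.12); s=st(i)
    if np.linalg.norm(s['contact_force'])>40: print('stop');break
else:
    sleep(.3); st('held')
f=grab_frame('scene'); cv2.imwrite('pics/s1.png',f['img'][120:360,200:520,::-1])
E
```

```text
[ 1.30135700e-03 -2.58843954e-06  8.39750446e-04]
0 5.16 [0.4765 0.1496 0.0943] [ 2.3  0.2 -2.6] 0.13
1 5.48 [0.4799 0.1495 0.1138] [ 1.1  0.5 -2.4] 0.126
2 5.81 [0.485  0.1492 0.1331] [-2.2  1.  -1.2] 0.127
3 6.13 [0.4919 0.149  0.1519] [-5.9  1.3  0.5] 0.129
4 6.46 [0.5007 0.1486 0.1698] [-9.7  2.1  3.9] 0.13
5 6.78 [0.5119 0.1482 0.1874] [-12.6   0.6   6.8] 0.127
6 7.11 [0.5264 0.1477 0.2049] [-10.    1.1   7.8] 0.133
7 7.43 [0.5416 0.1471 0.2203] [-5.7  1.7  6. ] 0.129
held 7.73 [0.541  0.1471 0.2197] [-5.8  1.5  5.2] 0.134
```

View pics/s1.png

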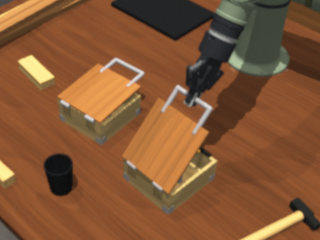

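```bash
cat >> h.py <<'E'
def release(n,pic):
    m,lx,R,z,phi0,bar=setup(n,1)
    let_go(); s=st('open'); move_l(np.array(s['position'])-z*.08,.2); st('back')
    sleep(2.6); f=grab_frame('scene'); cv2.imwrite(pic,f['img'][120:360,200:520,::-1]); st('end')
E
python3 - <<'E'
from h import *
release('L','pics/s2.png')
E
```

```text
open 8.49 [0.5415 0.1467 0.2202] [ 0.3  0.7 -0.2] 0.998
back 9.04 [0.5017 0.1485 0.2895] [ 0.6 -1.  -0.2] 0.996
end 11.69 [0.5016 0.1485 0.2895] [ 0.2 -0.  -0.3] 1.003
```

View pics/s2.png

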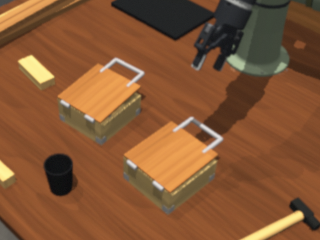

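The left lid has sunk back (bar at about (200,133) in the crop), so it is the worn one. Next I lift the right lid.

```bash
python3 - <<'E'
from h import *
m,lx,R,z,phi0,bar=setup('R',1)
movep(m-z*.081,R.as_rotvec())
s=get_state(); f=grab_frame('wrist'); cv2.imwrite('pics/w2.png',f['img'][:,:,::-1])
T=np.eye(4);T[:3,:3]=Rn.from_rotvec(s['eef_rot']).as_matrix();T[:3,3]=s['position'];T=T@np.array(f['T_tool_cam'])
for o in(-.05,0,.05):
    pc=np.linalg.inv(T)@np.r_[m+o*np.cross([0,0,1],lx),1]; print('pred',f['cx']+f['fx']*pc[0]/pc[2],f['cy']+f['fy']*pc[1]/pc[2])
st('')
E
```

```text
pred 316.317118220057 311.8358087470459
pred 316.2542185040569 244.59801106593284
pred 316.1821858827007 167.59742776949855
 13.07 [ 0.3942 -0.1636  0.1735] [-0.6  0.9  0.1] 1.003
```

View pics/w2.png

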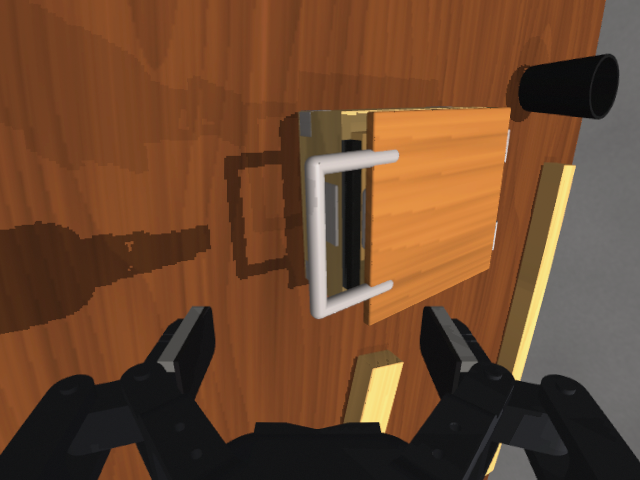

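The bar spans (317,165)-(319,312), in line with the prediction. I'll grasp it, lift, let go and watch.

```bash
python3 - <<'E'
from h import *
grasp('R')
s=get_state()
assert .08<s['finger_gap']<.2
lift('R'); sleep(.2); s=st('held'); assert np.linalg.norm(s['contact_force'])<40 
release('R','pics/s3.png')
E
```

```text
at bar hit=False 14.47 [ 0.4436 -0.1611  0.0868] [0.5 0.1 0.5] 1.002
grabbed 15.13 [ 0.4435 -0.1609  0.0865] [-0.7 -0.   2.7] 0.128
lifted 17.6 [ 0.508  -0.1552  0.219 ] [-12.9   4.3  12.6] 0.132
held 17.8 [ 0.508  -0.1552  0.219 ] [-11.7   5.6  12.3] 0.129
open 18.51 [ 0.5089 -0.157   0.2193] [1.1 0.4 0.2] 1.002
back 19.06 [ 0.4691 -0.1596  0.2885] [ 0.   0.2 -0.7] 0.999
end 21.71 [ 0.469  -0.1594  0.2886] [-0.1 -0.7 -0.3] 1.001
```

View pics/s3.png

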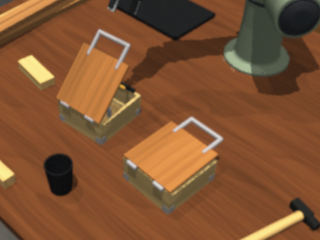

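The right lid stands (bar at about (110,48) in the crop). Now I press the left lid with the fingers shut, pointing straight down.

```bash
python3 - <<'E'
from h import *
m,lx=CASES['L']; R=rot(lx,np.pi/2,1).as_rotvec(); xy=np.array([.4650,.150])
move_l([.42,-.02,.29],.2); grab(20)
movep([*xy,.16],R); move_l([*xy,.112],.08); st('above')
hit=move_l([*xy,.070],.01,until_force=13); s=st('press %s'%hit); tr=[]
sleep(.2); st('hold')
f=grab_frame('scene'); cv2.imwrite('pics/s4.png',f['img'][120:360,200:520,::-1])
E
```

```text
above 25.0 [0.4654 0.1498 0.1125] [-0.4 -0.4  0.8] -0.005
press True 27.57 [0.4653 0.15   0.085 ] [-2.  -0.4 10. ] -0.001
hold 27.77 [0.4652 0.15   0.0851] [-1.7 -0.7  8.7] 0.0
```

View pics/s4.png

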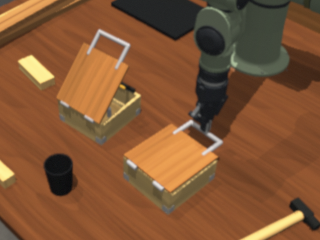

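```bash
python3 - <<'E'
from h import *
xy=[.4650,.150]
move_l([*xy,.094],.02); sleep(.3); f0=st('off')['contact_force'][2]
for z in np.arange(.092,.076,-.0006):
    move_l([*xy,z],.01); s=get_state(); F=s['contact_force'][2]-f0; print(round(z,4),s['position'][2].round(4),round(F,1),round(s['clock'],1))
    if F>13: break
move_l([*xy,.12],.05); st('up')
E
```

```text
off 28.76 [0.4649 0.15   0.0939] [0.2 0.5 0.2] -0.002
0.092 0.0919 -0.1 29.1
0.0914 0.0914 -0.5 29.4
0.0908 0.0908 -0.1 29.6
0.0902 0.0902 -0.0 29.9
0.0896 0.0896 -0.5 30.1
0.089 0.089 -0.5 30.4
0.0884 0.0884 -0.1 30.6
0.0878 0.0878 -0.1 30.9
0.0872 0.0872 0.4 31.1
0.0866 0.0867 1.2 31.4
0.086 0.0862 3.2 31.6
0.0854 0.0857 5.7 31.9
0.0848 0.0853 6.9 32.1
0.0842 0.0849 9.5 32.4
0.0836 0.0846 12.0 32.6
0.083 0.0842 14.1 32.9
up 33.75 [0.4648 0.1499 0.1198] [-0.3 -0.9  0.1] 0.001
```

```bash
python3 - <<'E'
from h import *
xy=[.4650,.150]
move_l([.465,.15,.22],.15); q=get_state()['q']
movep([.38,.0,.3],get_state()['eef_rot']); st('clear')
f=grab_frame('scene'); n=np.ascontiguousarray(f['img'][120:360,200:520,::-1]); o=cv2.imread('pics/s3.png')
for nm,(x0,y0,x1,y1) in {'Lbar':(180,112,226,158),'Lhinge':(120,150,160,195),'Rbar':(85,25,135,70),'pot':(40,145,80,200),'offcut':(10,50,60,95)}.items():
    r,_=cv2.findTransformECC(cv2.cvtColor(o[y0:y1,x0:x1],6),cv2.cvtColor(n[y0:y1,x0:x1],6),np.eye(2,3,dtype=np.float32),0,(3,200,1e-5)),0
    print(nm,round(r[0],3),r[1][:,2].round(2))
cv2.imwrite('pics/s5.png',np.vstack([cv2.resize(o[95:215,110:240],None,fx=2.4,fy=2.4,interpolation=2),cv2.resize(n[95:215,110:240],None,fx=2.4,fy=2.4,interpolation=2)]))
E
```

```text
clear 35.35 [3.802e-01 3.000e-04 2.993e-01] [-0.4 -0.4  0.1] -0.0
Lbar 0.96 [-0.41  2.59]
Lhinge 0.999 [-0.04 -0.03]
Rbar 0.998 [ 0.01 -0.  ]
pot 1.0 [-0. -0.]
offcut 1.0 [ 0.01 -0.  ]
```

View pics/s5.png

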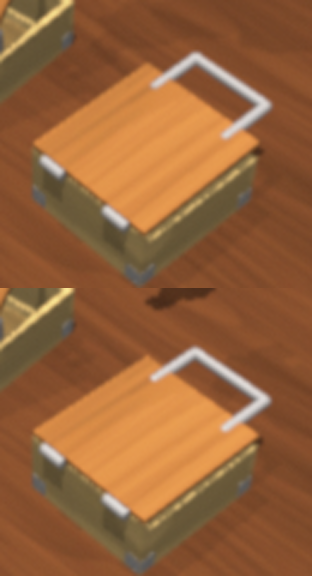

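```bash
python3 -c "
from h import *
sign_off(); st('done')"
```

```text
the job is handed in; nothing more can be done
the job is handed in; nothing more can be done
```

The job is handed in at about 35 s of robot time: the worn lid is pressed shut and the sound one stands half open. I never worked out which case is a and which is b, so I refer to them by side.

- **Left case (y ≈ +0.15):** I lifted it to about 45° and let go, and it sank back down, so this is the worn hinge.
- **Right case (y ≈ −0.16):** I lifted it to about 45° and let go. Its bar had not moved (0.0 px shift) when I last compared pictures, about 14 s later.
- **Pressing the left lid:** I pressed with the fingers shut and stopped at 13 N. A second slow press rose smoothly to 14 N with no further snap, so it was already resting on the seat. The bar stayed about 8 mm lower than before pressing.

I only inferred the catch's snap from the second press and the lower bar; I did not see it happen or test it by pulling on the lid. The highest reading in either press was about 14 N, well under the 30 N that crushes the seat.

The pot and the offcut had not moved in the last image comparison. The mallet was outside that comparison, but the arm worked well away from it. The arm was clear of everything at hand-in.

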